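# Snap a pipe clip shut with spring pliers

### The job

Take the spring pliers from their wooden cradle and use them to squeeze the two lugs of the white clip on the sloping copper pipe together until its latch clicks shut; the fingers themselves must not touch the clip. Then let go of the clip and lay the pliers back flat on both bars of the cradle, as they lay at first, without disturbing the bottle, the tape roll or the box nearby.

Things in the scene. Friction and masses are not known exactly. Their poses are not given: they have to be found in the camera images.
- pliers: Loose spring-open pliers, 0.17 kg, steel jaws, black rubber handles, lying flat. Origin: on the rivet axis at the underside; x points along the midline of the open pliers to the jaw tips, 65 mm ahead of the rivet; handles reach 130 mm behind it; z up. The frame belongs to one half: the midline turns by half of joint pliers_arm while squeezed.
- pliers_grip (a point): Where to grip: midline between the handles, 70 mm behind the rivet, 9 mm above the underside. Handles 18 mm thick, 12 mm wide; here 69 mm over their outsides when open, 41 mm when shut. A spring opens them: about 11 N here to start squeezing, 15 N near shut, plus 8 N while the clip resists. Carry at 64 to 66 mm finger opening (jaws still open), squeeze to about 42 mm.
- pliers_jaws (a point): Where the jaws should press: midline between the jaws, 50 mm ahead of the rivet (120 mm ahead of the grip), 9 mm above the underside. The jaws are 10 mm thick; their inner faces here are 31 mm apart when open, 11 mm when shut; each jaw 8.5 mm wide.
- pliers_arm (a joint): Angle by which the pliers are squeezed: 0 = sprung open, 0.42 rad = shut; the clip's lugs are fully together at about 0.37.
- pipe_clip: White plastic snap clip, 16 mm long, on a 22 mm copper pipe sloping 30 degrees. Origin on the pipe axis at mid clip; x along the pipe, uphill, away from the robot; z square to the pipe, out from the board, midway between the two open lugs; y across. Collar radius 14.5 mm. It swivels easily about the pipe, to 0.3 rad either way from square to the board, so it centres itself between the jaws.
- clip_squeeze (a point): Point midway between the open lugs, 27 mm from the pipe axis (clip z), where the jaws should press, along clip y. Lugs: plates 3.5 mm thick, clip z 12 to 40 mm, 16 mm long in x; open they spread in a V, 21 mm over their outsides here; shut they are parallel, 13 mm over all. A bead tops the moving lug (z to 43 mm, 25 mm over all); the latch hook lies over the lugs, z 40 to 47 mm.
- clip_lug (a joint): Angle of the moving lug (clip +y side) about the pipe: 0 to 0.02 = open, about 0.26 rad = clicked shut (to 0.31 while squeezed). The hook resists from 0.06 on, with about 11 N at the jaws until it lifts; once past 0.2 the latch hook has dropped behind the lug's barb and holds it; let go earlier, it may spring open.
- stand: Fixed plywood stand, 190 x 130 mm base, with a sloping board 170 mm long, lower edge about 72 mm and upper edge about 157 mm above the bench, facing the robot. The board's face is 24 mm below the pipe axis; it ends 65 mm downhill of the clip, the pipe 42 mm; beyond is free air. Origin at the centre of its underside; x level, in the uphill direction of the pipe.
- cradle: Fixed pliers cradle: plywood base 170 x 80 x 6 mm with two wooden cross bars 24 mm wide in x, 80 mm long in y, centred at x = -70 mm (top 30 mm above the bench) and +70 mm (top 34 mm). Origin at the centre of its underside. The jaws' root rests on the +x bar, the handle ends on the -x bar; the fingers go down between the bars.
- cradle_home (a point): Point on the cradle, 30 mm above the bench and 45 mm from its centre towards +x, where the pliers' origin lies when put away (pliers' x along the cradle's x).
- oil_bottle: Bystander: small cream bottle with a red nozzle, 40 mm wide, 118 mm high, standing. Origin at the centre of its underside.
- elec_tape: Bystander: black tape roll lying flat, 65 mm wide, 19 mm high. Origin at the centre of its underside.
- nail_box: Bystander: yellow cardboard box 87 x 53 x 42 mm. Origin at the centre of its underside.
There are look-alikes about, which are no part of the job. There is more than one size of the cradle; the job needs the larger.

How it is judged:
On the way, in this order (a step that is already met when the one before it is completed fails the run):
1. the pliers are lifted out of the cradle, 40 mm or more above where they lay (height (world z) of pliers above 0.07 m and contact force between pliers and cradle below 0.1 N), for 0.2 s.
2. the pliers, pressing on the clip, have closed it past its click (value of joint clip_lug above 0.24 rad and contact force between pliers and pipe_clip above 0.5 N), for 0.1 s.
At the end, for the whole second after the job is handed in: The clip stays clicked shut (clip_lug above 0.24 rad) and the pliers lie at rest, flat (within 0.1 rad) on both bars of the cradle, their origin within 25 mm of cradle_home in plan and 26 to 36 mm above the cradle's underside, lengthwise within 0.3 rad of the cradle's x (value of joint clip_lug above 0.24 rad and horizontal distance between pliers and cradle_home below 0.025 m and z of pliers in the frame of cradle between 0.026 and 0.036 m and angle between pliers's own z axis and vertical below 0.1 rad and angle between the x axis of pliers and the x axis of cradle, either way round below 0.3 rad and linear speed of pliers below 0.02 m/s); the robot touches nothing.
It fails at once if the robot itself presses on the clip (more than 1 N) (contact force between any of the fingers, the arm and pipe_clip above 1 N).
It fails at once if the bottle, tape roll or box is moved by more than 20 mm (distance of any of oil_bottle, elec_tape, nail_box from where it was at the start of the episode above 0.02 m).
It also fails if it takes over 54 s, if anything falls off the work surface, if the arm or the gripper's body presses on something with over 40 N, if the wrist force passes 120 N, or if a joint passes its speed limit or range.

### The arm

A 6-joint arm with a two-finger parallel gripper is mounted at the origin on a cart in front of the work surface, level with it; the furniture and walls round the work are solid. World frame = base frame: x ahead of the robot, y to its left, z up, the work surface at z = 0. Lengths are in m, angles in rad, forces in N, time in s.
With the tool pointing down it reaches from about 0.25 to 0.775 m from the base axis. Payload 4 kg.
Tool frame: the origin (TCP) lies midway between the tips of the shut fingers; the grasp point (between the pads) lies 19 mm behind it (robot.tcp_to_grasp is the z of the grasp point in the tool frame, in m); z points along the fingers, y is the line along which they close (so a half turn about z gives the same grasp; the last joint's range is limited). The gripper opens to 94 mm and grips with 3 to 60 N. Pads are 16 mm wide; open, the fingers measure 119 mm over their backs; the gripper's body (75 mm by 177 mm) begins 78 mm behind the grasp point.
Start: joints at [-1.206, 0.087, 1.371, -0, 1.684, -0.103], TCP at [0.248, -0.491, 0.206] pointing down, gripper open.
Joint ranges: [-3.1, 3.1], [-0.76, 2.03], [0.27, 2.55], [-1.08, 4.22], [0.17, 2.65], [-2.57, 2.57]. Speed limits (rad/s): [2.79, 2.79, 3.14, 3.14, 3.14, 3.14].

### API

Orientations are given as [roll, pitch, yaw] about the fixed x, y, z axes, in that order (R = Rz(yaw) Ry(pitch) Rx(roll)).
In Python, from bench import robot gives the robot as it stands. The module is installed in compiled form; this text tells all that it offers.
- The arm moves only by the tool move_arm, never from a script. Its argument "motion" is one flat list of numbers, 7 for each row, row after row: the turn, a rotation vector about the tool's x, y, z in units of 45 degrees (1.0 is 45 degrees), then the shift along the tool's x, y, z in units of 100 mm (1.0 is 100 mm), then the opening, from 0 (shut) to 1 (fully open). A call has 1 to 12 rows; each row shifts and turns the commanded pose from where the row before left it, along the tool's axes as they then stand; what a row does not reach is not made up. A row lasts 1/12 s, in which the tool goes at most 41.7 mm and 7.16 degrees, less where a joint would pass 70% of its speed; a pose out of reach is approached as far as the arm can. A call with a number of a shift or a turn outside -1 to 1 is refused whole. A call with a gripper value outside its range is refused whole. The fingers move at their own pace and stop on an object; the grip force is fixed at half the most. Time passes only in rows, so rows that do not move let the fingers close. It gives the time, the measured TCP pose, the force, the opening and the grip force at its end, in the units of the state.
- robot.get_obs(): the state, without advancing time (a new reading comes with each control period).
- robot.snapshot(name): name is "side" or "top" or "wrist"; returns the picture (400x640x3 uint8, red, green, blue); there is no depth.
- robot.get_calibration(name): a dict with "fx", "fy", "cx", "cy" (pixels), "R" (3x3) and "t" (3): a world point X has camera coordinates R X + t. Camera axes: x right, y down, z forward; pixel columns grow to the right and rows downward; lengths in m; the calibration is good to about 2 mm. A picture is of the moment at which its call begins: read the wrist's pose just before it. get_calibration takes no time and is no camera call; for the wrist camera it gives the pose at the moment of the call.
- robot.close_job(): hands the job in; it is judged then, once.
The state is a dict: "time": time; "joint_positions": joint angles; "qvel": joint speeds; "joint_torque": joint torques, N m; "tool_pos": TCP position; "ee_rot": TCP orientation; "wrist_force": force on the tool from outside, world axes, zero at the start; "wrist_torque": the same for the moment, N m; "width": finger opening in m; "finger_force": force on a finger pad.
Only numpy, scipy, OpenCV 4.12 (cv2) and the standard library are available. Lean on these libraries where they do the work, as an engineer would, in place of code of your own. Each camera call takes 0.05 s, during which the arm holds its last target. There are 200 camera calls.

## Working session

There is one attempt and no reset: what is moved stays moved. The work goes in short steps, Python scripts to look and compute and a tool call to move; the robot and the scene stay as the last step left them, time stands still between calls to the robot, and variables do not carry over. Pictures are saved under pics/ and viewed, at most 12 in all, crops included, and the job is handed in when it is done.

Besides the shell and the picture viewer there is one more tool, called after ">>>" in YAML: its name, and indented under it one key for each argument. move_arm: Moves the arm, as the interface text tells. Shifts and turns lie within -1 to 1; 1 stands for 100 mm of shift or 45 degrees of turn. Its arguments: {"type":"object","properties":{"motion":{"type":"array","items":{"type":"number"}}},"required":["motion"]}

```bash
mkdir -p pics; ls; python3 - <<'E'
from bench import robot
import cv2,numpy as np
for n in ("side","top"):
    cv2.imwrite(f"pics/{n}0.png",robot.snapshot(n)[:,:,::-1])
    c=robot.get_calibration(n); print(n,{k:np.round(v,3).tolist() for k,v in c.items()})
o=robot.get_obs();print(o['time'],o['tool_pos'],o['ee_rot'],o['width'],robot.tcp_to_grasp)
E
```

```text
pics
side {'fx': 421.3, 'fy': 421.3, 'cx': 323.527, 'cy': 196.986, 'R': [[0.943, -0.332, -0.022], [-0.191, -0.487, -0.852], [0.273, 0.808, -0.522]], 't': [-0.446, 0.33, 0.563]}
top {'fx': 486.122, 'fy': 486.122, 'cx': 321.619, 'cy': 203.114, 'R': [[0.121, -0.993, 0.005], [-0.971, -0.119, -0.208], [0.207, 0.021, -0.978]], 't': [0.198, 0.612, 0.951]}
0.1 [ 0.24781942 -0.49045123  0.20443965] [-3.13963296e+00 -1.66452013e-04  4.67781853e-01] 0.09388374215480144 -0.0188
```

View pics/side0.png

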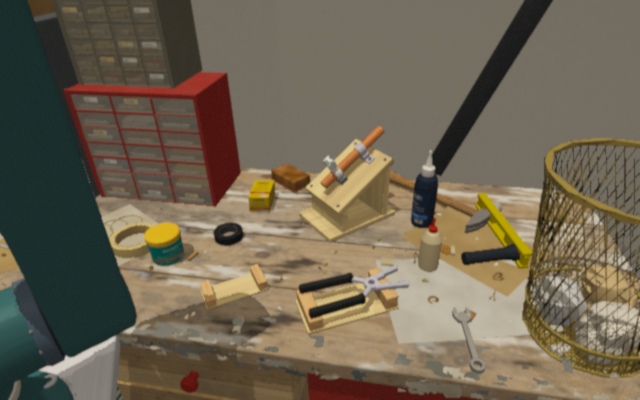

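View pics/top0.png

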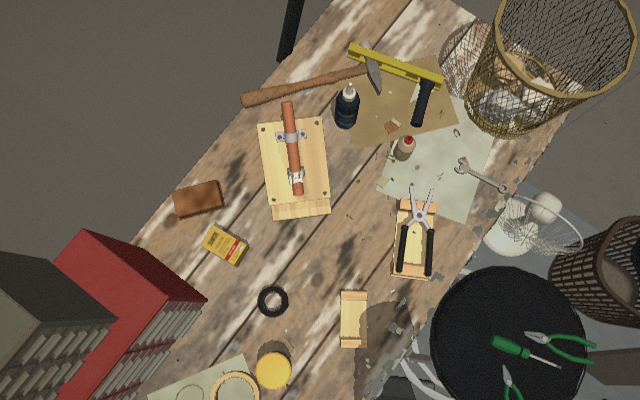

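The side view shows the large cradle with the pliers at about (346,300) and an empty small cradle at (235,290), which is the look-alike. The pipe carries two fittings, at top-view (297,177) and (291,135). I'll enlarge to confirm which one is the clip.

```bash
cat > h.py <<'E'
import cv2,numpy as np
from bench import robot
from scipy.spatial.transform import Rotation as Rn
def proj(n,X):
    c=robot.get_calibration(n);p=np.atleast_2d(X)@np.array(c['R']).T+c['t']
    return np.c_[c['fx']*p[:,0]/p[:,2]+c['cx'],c['fy']*p[:,1]/p[:,2]+c['cy']]
def ray(n,uv):
    c=robot.get_calibration(n);R=np.array(c['R'])
    d=R.T@np.array([(uv[0]-c['cx'])/c['fx'],(uv[1]-c['cy'])/c['fy'],1]);return -R.T@np.array(c['t']),d
def atz(n,uv,z):
    o,d=ray(n,uv);return o+d*(z-o[2])/d[2]
def tri(a,b):  # side uv, top uv
    o1,d1=ray('side',a);o2,d2=ray('top',b)
    s=np.linalg.lstsq(np.c_[d1,-d2],o2-o1,rcond=None)[0]
    p,q=o1+s[0]*d1,o2+s[1]*d2;return (p+q)/2,np.linalg.norm(p-q)
E
python3 - <<'E'
import cv2,numpy as np
s=cv2.imread('pics/side0.png');t=cv2.imread('pics/top0.png')
def cr(i,x,y,w,h,k): return cv2.resize(i[y:y+h,x:x+w],None,fx=k,fy=k,interpolation=cv2.INTER_CUBIC)
a=np.hstack([cr(t,255,90,80,60*2+10,4.0)[:520],cr(t,385,175,60,130,4.0)]);cv2.imwrite('pics/c1.png',a)
b=np.vstack([cr(s,295,115,110,75,5),]);c=cr(s,290,255,125,80,4.4)[:, :550]
cv2.imwrite('pics/c2.png',np.vstack([b[:,:550],cv2.resize(c,(550,352))])[:727]) 
i=cv2.imread('pics/c2.png');print(a.shape,i.shape)
cv2.imwrite('pics/c2.png',cv2.hconcat([cr(s,295,115,110,75,3.6),cr(s,290,255,110,75,3.6)]))
E
```

```text
(520, 560, 3) (727, 550, 3)
```

View pics/c1.png

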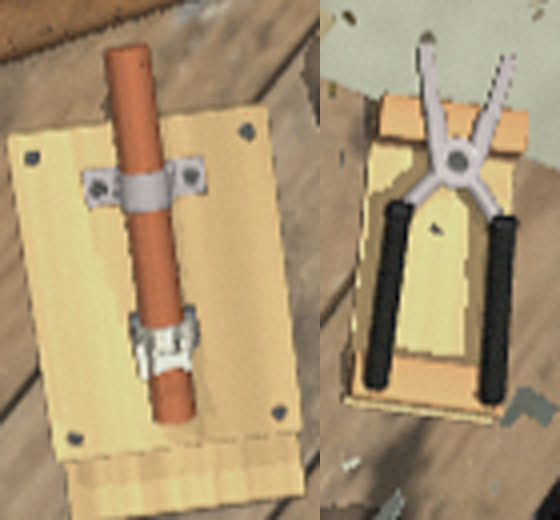

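View pics/c2.png

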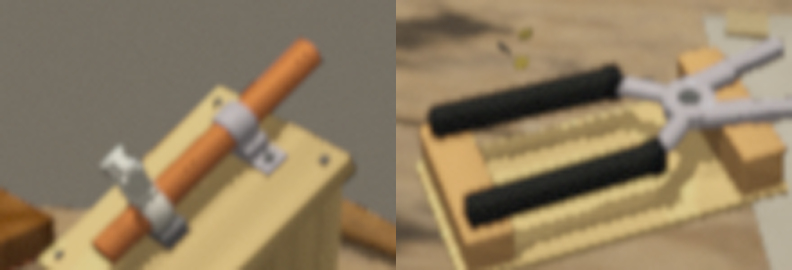

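The crops confirm it. The white clip with raised lugs is the lower fitting, top px (296,176). The grey strap at (291,135) is screwed to the board, so it is no part of the job. The pliers' rivet is at top px (419.5,215) and side px (371,282).

```bash
python3 - <<'E'
from h import *
np.set_printoptions(precision=4,suppress=True)
P={}
for k,a,b in [('pipeUp',(380.6,128.9),(286.8,102.5)),('pipeLo',(324.7,183.9),(298.5,193.8)),('sUL',(355.3,143.3),(263,129.5)),('sUR',(385,160.3),(316.75,122.75)),('sLL',(311.1,185.8),(273.75,199.5)),('rivet',(371.1,281.9),(419.5,215.25))]:
    P[k],e=tri(a,b);print(k,P[k],round(e,4))
v=P['pipeUp']-P['pipeLo'];print('pipe yaw',np.degrees(np.arctan2(v[1],v[0])),'slope',np.degrees(np.arctan2(v[2],np.hypot(*v[:2]))),np.linalg.norm(v))
v=P['sUL']-P['sLL'];print('board yaw',np.degrees(np.arctan2(v[1],v[0])),'slope',np.degrees(np.arctan2(v[2],np.hypot(*v[:2]))))
J=[atz('top',u,.045) for u in((412,184.5),(432.5,189.25))];H=[atz('top',u,.048) for u in((399.25,272),(427.75,275.5))]
for q in J+H:print(q)
j=(J[0]+J[1])/2;h=(H[0]+H[1])/2;v=j-h;print('pl',j,h,np.linalg.norm(v),np.degrees(np.arctan2(v[1],v[0])),np.linalg.norm(J[0]-J[1]),np.linalg.norm(H[0]-H[1]))
print('rivet',atz('top',(419.5,215.25),.049))
for u,z in[((391.25,275),.006),((428,280.5),.006),((400,198.75),.034),((436.75,203),.034)]:print('cradle',atz('top',u,z))
E
```

```text
pipeUp [0.7397 0.3565 0.198 ] 0.0004
pipeLo [0.5889 0.3177 0.1073] 0.0032
sUL [0.6977 0.401  0.1512] 0.0005
sUR [0.725  0.2981 0.1492] 0.0004
sLL [0.5752 0.3691 0.0784] 0.0009
rivet [0.5863 0.0618 0.0435] 0.0006
pipe yaw 14.426015013143473 slope 30.21399861811532 0.18026007291546145
board yaw 14.572880313870161 slope 29.918502211400295
[0.6514 0.0833 0.045 ]
[0.6463 0.0388 0.045 ]
[0.462  0.0946 0.048 ]
[0.4619 0.0357 0.048 ]
pl [0.6488 0.0611 0.045 ] [0.462  0.0651 0.048 ] 0.18694919176099517 -1.248569054608979 0.04479868562493555 0.05889841972769073
rivet [0.5855 0.0627 0.049 ]
cradle [0.4572 0.1046 0.006 ]
cradle [0.4551 0.0254 0.006 ]
cradle [0.6196 0.1046 0.034 ]
cradle [0.62   0.0252 0.034 ]
```

>>> move_arm:
  motion: [0,0,0.154,0,0,0,1,0,0,0.154,0,0,0,1,0,0,0.154,0,0,0,1,0,0,0.154,0,0,0,1,0,0,0,0.157,-0.326,0,1,0,0,0,0.157,-0.326,0,1,0,0,0,0.157,-0.326,0,1,0,0,0,0.157,-0.326,0,1,0,0,0,0.157,-0.326,0,1,0,0,0,0.157,-0.326,0,1,0,0,0,0.157,-0.326,0,1,0,0,0,0.157,-0.326,0,1]

```text
time: 1.1
tool_pos: [0.3779, -0.2304, 0.2051]
ee_rot: [-3.141, 0.0, -0.016]
wrist_force: [1.3, 0.0, -0.1]
width: 0.0938
finger_force: 0.0
```

>>> move_arm:
  motion: [0,0,0,0.157,-0.326,0,1,0,0,0,0.157,-0.326,0,1,0,0,0,0.157,-0.326,0,1,0,0,0,0.157,-0.326,0,1,0,0,0,0.157,-0.326,0,1,0,0,0,0.157,-0.326,0,1,0,0,0,0.157,-0.326,0,1,0,0,0,0.157,-0.326,0,1,0,0,0,0,0,0,1,0,0,0,0,0,0,1]

```text
time: 1.93
tool_pos: [0.5074, 0.0281, 0.2045]
ee_rot: [3.141, 0.002, -0.012]
wrist_force: [-0.7, -1.1, -0.1]
width: 0.0939
finger_force: 0.0
```

```bash
cat >> h.py <<'E'
np.set_printoptions(precision=4,suppress=True)
def todo(pos,rpy):
    o=robot.get_obs();R=Rn.from_euler('xyz',o['ee_rot']);T=Rn.from_euler('xyz',rpy)
    print('t',round(o['time'],2),'tcp',o['tool_pos'],'rpy',o['ee_rot'],'w',o['width'],'F',o['wrist_force'])
    print('shift units (now frame)',R.inv().apply(pos-o['tool_pos'])*10,'(target frame)',T.inv().apply(pos-o['tool_pos'])*10,'turn units',(R.inv()*T).as_rotvec()/np.radians(45))
E
python3 - <<'E'
from h import *
todo(np.array([.515,.0635,.020]),[np.pi,0,-.017])
im=robot.snapshot('wrist');cv2.imwrite('pics/w1.png',im[:,:,::-1])
for p in [(.5855,.0635,.048),(.515,.0635,.048),(.6505,.0635,.044),(.456,.0645,.048)]:print(proj('wrist',p))
E
```

```text
t 1.93 tcp [0.5074 0.0281 0.2045] rpy [ 3.1413  0.002  -0.0124] w 0.0939369151203826 F [-0.6895 -1.1026 -0.0592]
shift units (now frame) [ 0.0751 -0.3559  1.8448] (target frame) [ 0.0697 -0.3557  1.8451] turn units [0.0004 0.0026 0.0059]
[[283.4704 122.4189]]
[[285.9161 182.8451]]
[[281.4264  62.0446]]
[[286.9967 229.2018]]
```

View pics/w1.png

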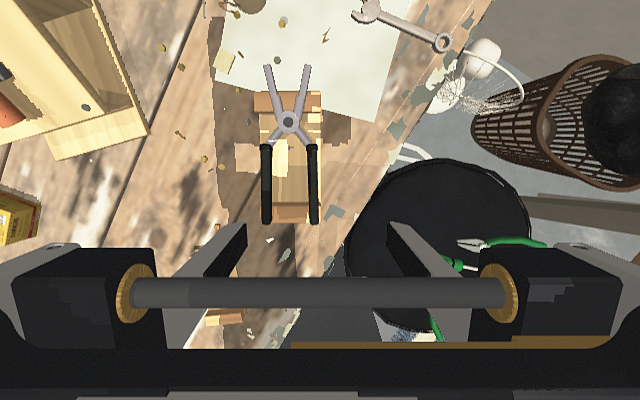

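The wrist view shows the rivet at (288,122) and the handle midline at (290,184). The lengthwise position agrees with my estimate, and laterally it sits about 4 mm further towards -y. I'll aim at y = 0.0605 and close to carry width.

>>> move_arm:
  motion: [0,0,0.005,0.08,-0.324,0,1,0,0,0,0,0,0.3,1,0,0,0,0,0,0.3,1,0,0,0,0,0,0.3,1,0,0,0,0,0,0.3,1,0,0,0,0,0,0.3,1,0,0,0,0,0,0.2,1,0,0,0,0,0,0.14,1,0,0,0,0,0,0,1,0,0,0,0,0,0,1,0,0,0,0,0,0,1]

```text
time: 2.9
tool_pos: [0.5169, 0.0579, 0.0228]
ee_rot: [3.141, -0.002, -0.021]
wrist_force: [0.1, 0.3, 0.1]
width: 0.0937
finger_force: 0.0
```

>>> move_arm:
  motion: [0,0,0,0,0,0,0.8,0,0,0,0,0,0,0.74,0,0,0,0,0,0,0.7,0,0,0,0,0,0,0.69,0,0,0,0,0,0,0.69,0,0,0,0,0,0,0.69,0,0,0,0,0,0,0.69,0,0,0,0,0,0,0.69]

```text
time: 3.57
tool_pos: [0.5164, 0.0593, 0.0223]
ee_rot: [-3.141, -0.001, -0.02]
wrist_force: [-2.0, 1.6, 5.0]
width: 0.0653
finger_force: 13.5
```

>>> move_arm:
  motion: [0,0,0,0,0,-0.05,0.69,0,0,0,0,0,-0.1,0.69,0,0,0,0,0,-0.2,0.69,0,0,0,0,0,-0.25,0.69,0,0,0,0,0,-0.25,0.69,0,0,0,0,0,-0.25,0.69,0,0,0,0,0,-0.25,0.69,0,0,0,0,0,-0.25,0.69,0,0,0,0,0,-0.2,0.69,0,0,0,0,0,0,0.69,0,0,0,0,0,0,0.69]

```text
time: 4.48
tool_pos: [0.5166, 0.0587, 0.2024]
ee_rot: [3.141, -0.003, -0.02]
wrist_force: [-0.1, 0.6, -2.3]
width: 0.0652
finger_force: 11.1
```

```bash
python3 - <<'E'
from h import *
y=np.radians(14.5);c,s=np.cos(y),np.sin(y)
X=np.array([c*.866,s*.866,.5]);Z=np.array([-.5*c,-.5*s,.866])
R=Rn.from_matrix(np.c_[X,np.cross(-Z,X),-Z]);rpy=R.as_euler('xyz');print('rpy',rpy)
sq=np.array([.6216,.3263,.1246])+.027*Z; tcp=sq-.12*X-.019*Z
print('sq',sq,'final tcp',tcp,'pre',tcp-.1*X)
todo(tcp-.1*X,rpy)
# pliers seen: images, cropped together
S=robot.snapshot('side');W=robot.snapshot('wrist')
cv2.imwrite('pics/l1.png',cv2.vconcat([cv2.resize(S[120:320,240:500],(640,492)),])[:,:,::-1])
cv2.imwrite('pics/l1w.png',W[:,:,::-1])
o=robot.get_obs();Rt=Rn.from_euler('xyz',o['ee_rot']);
for x in (70,135,0,-60):
  p=o['tool_pos']+Rt.apply([x/1e3,0,-.019]);print(x,proj('side',p),(proj('side',p)-[240,120])*2.46,proj('wrist',p))
E
```

```text
rpy [ 3.1416 -0.5236  0.2531]
sq [0.6085 0.3229 0.148 ] final tcp [0.5171 0.2993 0.0715] pre [0.4333 0.2776 0.0215]
t 4.48 tcp [0.5166 0.0587 0.2024] rpy [ 3.1412 -0.0025 -0.0201] w 0.06524313979346387 F [-0.0913  0.6004 -2.2603]
shift units (now frame) [-0.8815 -2.173   1.8058] (target frame) [-1.1282 -2.3283  1.4374] turn units [ 0.092   0.6594 -0.3396]
70 [[376.0015 199.9151]] [[334.5638 196.5911]] [[316.4581 124.1941]]
135 [[413.4094 192.564 ]] [[426.5872 178.5075]] [[316.3656 -10.6388]]
0 [[333.5117 208.2648]] [[230.0388 217.1314]] [[316.5399 243.4367]]
-60 [[295.1249 215.8082]] [[135.6073 235.6882]] [[316.5989 329.3427]]
```

View pics/l1.png

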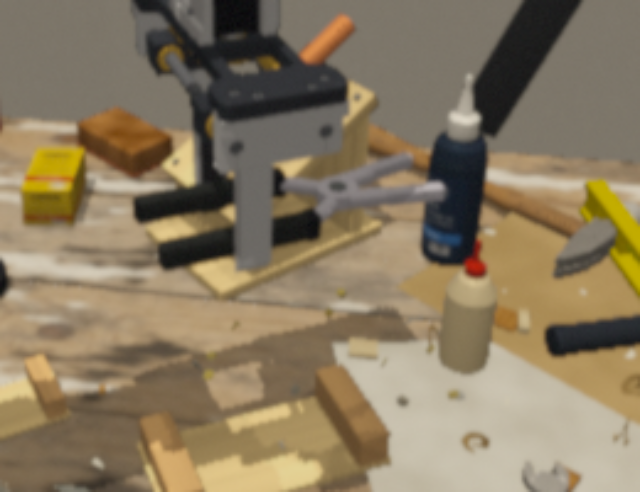

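The side crop shows the pliers held level: rivet at (339,186) and jaw tips near (410,160) and (440,190), matching the prediction. Next I'll turn to the clip frame and move to the point in front of the clip.

>>> move_arm:
  motion: [0.0153,0.11,-0.0567,0,0,0,0.69,0.0153,0.11,-0.0567,0,0,0,0.69,0.0153,0.11,-0.0567,0,0,0,0.69,0.0153,0.11,-0.0567,0,0,0,0.69,0.0153,0.11,-0.0567,0,0,0,0.69,0.0153,0.11,-0.0567,0,0,0,0.69,0,0,0,-0.1,-0.29,0,0.69,0,0,0,-0.1,-0.29,0,0.69,0,0,0,-0.1,-0.29,0,0.69,0,0,0,-0.1,-0.29,0,0.69,0,0,0,-0.1,-0.29,0,0.69,0,0,0,-0.1,-0.29,0,0.69]

```text
time: 5.58
tool_pos: [0.4197, 0.2143, 0.1683]
ee_rot: [3.141, -0.517, 0.253]
wrist_force: [-0.3, 0.2, -1.7]
width: 0.0651
finger_force: 11.1
```

>>> move_arm:
  motion: [0,0,0,-0.07,-0.29,0,0.69,0,0,0,-0.05,-0.29,0,0.69,0,0,0,0,0,0,0.69,0,0,0,0,0,0,0.69,0,0,0,0,0,0,0.69]

```text
time: 6.0
tool_pos: [0.3966, 0.267, 0.1637]
ee_rot: [3.14, -0.518, 0.255]
wrist_force: [0.3, -0.6, -1.7]
width: 0.0652
finger_force: 11.1
```

```bash
cat >> h.py <<'E'
y_=np.radians(14.5);c_,s_=np.cos(y_),np.sin(y_)
X=np.array([c_*.866,s_*.866,.5]);Z=np.array([-.5*c_,-.5*s_,.866]);Y=np.cross(Z,X)
clip=np.array([.6216,.3263,.1246]);TCP=clip+.027*Z-.12*X-.019*Z+.002*Z
RPY=[np.pi,-np.pi/6,y_]
E
python3 - <<'E'
from h import *
todo(TCP-.06*X,RPY)
cv2.imwrite('pics/w2.png',robot.snapshot('wrist')[:,:,::-1])
for q in [(0,0,0),(0,0,.040),(-.042,0,.011),(-.042,0,0),(.08,0,.011)]:print('clip',q,proj('wrist',clip+q[0]*X+q[2]*Z))
E
```

```text
t 6.0 tcp [0.3966 0.267  0.1637] rpy [ 3.1403 -0.5184  0.2547] w 0.06524050218795198 F [ 0.2833 -0.6085 -1.6742]
shift units (now frame) [ 0.0268 -0.0114  1.4013] (target frame) [ 0.0195 -0.0108  1.4014] turn units [0.0006 0.0066 0.0018]
clip (0, 0, 0) [[314.7498  19.7077]]
clip (0, 0, 0.04) [[314.5682   2.4205]]
clip (-0.042, 0, 0.011) [[314.7787  60.7063]]
clip (-0.042, 0, 0) [[314.8196  63.259 ]]
clip (0.08, 0, 0.011) [[314.5493 -79.9723]]
```

View pics/w2.png

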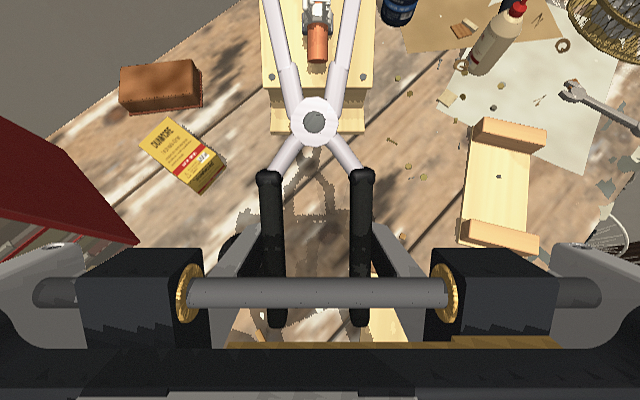

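The wrist view shows the clip at (317,15), the pipe end at (317,62) where 315 was predicted, and the pliers' rivet at (314,122). That is good to about 2 mm, so I'll lower and look again.

>>> move_arm:
  motion: [0,0.006,0,0.02,0.01,0,0.69,0,0,0,0,0,0.28,0.69,0,0,0,0,0,0.28,0.69,0,0,0,0,0,0.28,0.69,0,0,0,0,0,0.28,0.69,0,0,0,0,0,0.2,0.69,0,0,0,0,0,0.08,0.69,0,0,0,0,0,0,0.69,0,0,0,0,0,0,0.69,0,0,0,0,0,0,0.69]

```text
time: 6.88
tool_pos: [0.4684, 0.2849, 0.0476]
ee_rot: [-3.14, -0.529, 0.252]
wrist_force: [0.6, 0.2, -1.2]
width: 0.0651
finger_force: 11.1
```

```bash
python3 - <<'E'
from h import *
todo(TCP-.06*X,RPY)
w=robot.snapshot('wrist');s=robot.snapshot('side')
a=cv2.resize(w[0:150,220:420],(800,600),interpolation=cv2.INTER_CUBIC)[:320]
b=cv2.resize(s[110:220,270:430],(400,275),interpolation=cv2.INTER_CUBIC)
c=np.zeros((275,400,3),np.uint8);t=robot.snapshot('top');c[:]=cv2.resize(t[120:230,220:380],(400,275),interpolation=cv2.INTER_CUBIC)
cv2.imwrite('pics/p2.png',cv2.vconcat([a,cv2.hconcat([b,c])])[:,:,::-1])
for q in [(0,0,.0),(0,0,.040),(-.042,0,.011),(-.12,0,.027)]:
  p=clip+q[0]*X+q[2]*Z;print(q,'w',(proj('wrist',p)-[220,0])*4,'s',(proj('side',p)-[270,110])*2.5+[0,320],'t',(proj('top',p)-[220,120])*2.5+[400,320])
E
```

```text
t 6.88 tcp [0.4684 0.2849 0.0476] rpy [-3.14   -0.5293  0.252 ] w 0.06511144071500706 F [ 0.5984  0.1996 -1.1902]
shift units (now frame) [-0.0407 -0.0167  0.0262] (target frame) [-0.0405 -0.0168  0.0264] turn units [-0.0013 -0.0072 -0.0011]
(0, 0, 0.0) w [[ 379.3744 -247.4164]] s [[166.2046 476.938 ]] t [[590.5985 456.4537]]
(0, 0, 0.04) w [[ 377.0763 -495.4086]] s [[146.9651 447.8352]] t [[591.6619 469.4987]]
(-0.042, 0, 0.011) w [[379.3411  44.4088]] s [[127.0817 502.025 ]] t [[597.6157 510.6629]]
(-0.12, 0, 0.027) w [[379.474  598.9624]] s [[ 53.8173 553.6348]] t [[610.3505 608.5328]]
```

View pics/p2.png

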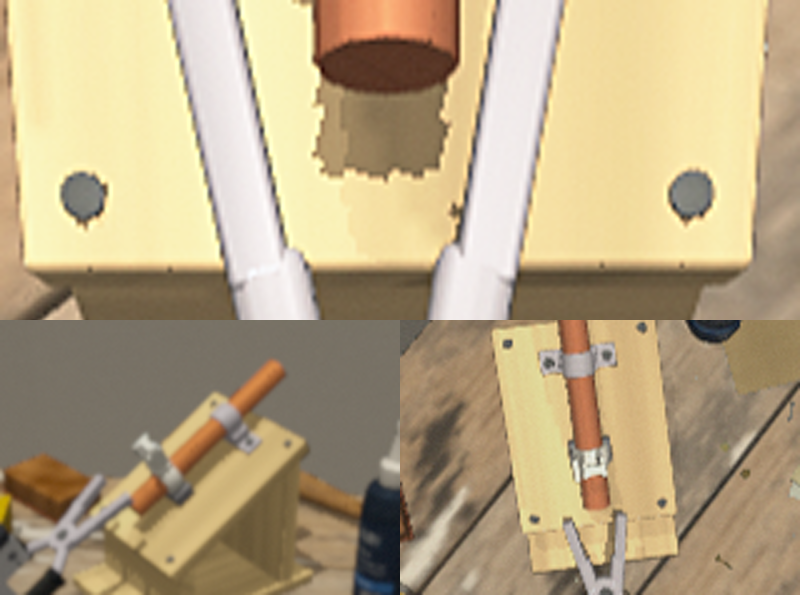

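In the wrist crop the pipe centre is at column 387, on the tool's mid-plane at 386. The jaws' midline leans left by about 2.5 mm at the clip, and the top crop agrees. I'll correct with a 1.2° clockwise turn and then slide on.

>>> move_arm:
  motion: [0,0,0.028,0,0,0.02,0.69,0,0,0,0.08,0,0,0.69,0,0,0,0.08,0,0,0.69,0,0,0,0.08,0,0,0.69,0,0,0,0.08,0,0,0.69,0,0,0,0.08,0,0,0.69,0,0,0,0.08,0,0,0.69,0,0,0,0.08,0,0,0.69,0,0,0,0,0,0,0.69,0,0,0,0,0,0,0.69]

```text
time: 7.87
tool_pos: [0.5161, 0.2962, 0.0724]
ee_rot: [-3.128, -0.527, 0.227]
wrist_force: [-0.9, -0.1, -2.0]
width: 0.0649
finger_force: 11.1
```

```bash
python3 - <<'E'
from h import *
todo(TCP,RPY)
s=robot.snapshot('side');t=robot.snapshot('top')
b=cv2.resize(s[120:210,290:390],(400,360),interpolation=cv2.INTER_CUBIC)
c=cv2.resize(t[140:230,250:350],(400,360),interpolation=cv2.INTER_CUBIC)
cv2.imwrite('pics/p3.png',cv2.hconcat([b,c])[:,:,::-1])
E
```

```text
t 7.87 tcp [0.5161 0.2962 0.0724] rpy [-3.1279 -0.5266  0.2274] w 0.06490794316147659 F [-0.896  -0.1072 -1.9628]
shift units (now frame) [ 0.0103 -0.027  -0.0034] (target frame) [ 0.0109 -0.0267 -0.0035] turn units [-0.001  -0.004  -0.0282]
```

View pics/p3.png

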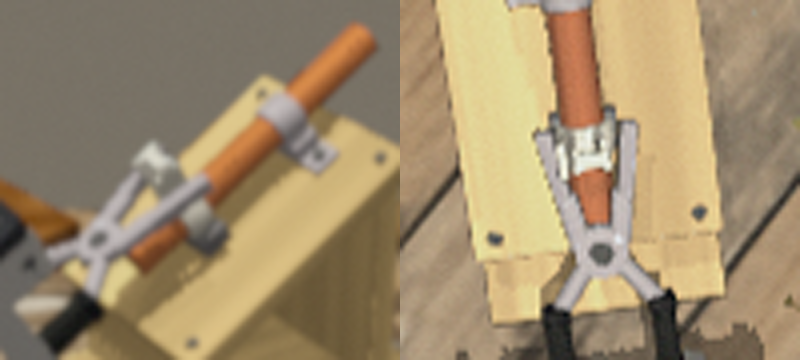

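The jaws straddle the clip's lugs. In the top crop the jaw tips are at (545,135) and (628,127), with the clip centred near 588. Squeezing now.

>>> move_arm:
  motion: [0,0,0,0,0,0,0.64,0,0,0,0,0,0,0.58,0,0,0,0,0,0,0.53,0,0,0,0,0,0,0.49,0,0,0,0,0,0,0.46,0,0,0,0,0,0,0.445,0,0,0,0,0,0,0.44,0,0,0,0,0,0,0.44,0,0,0,0,0,0,0.44,0,0,0,0,0,0,0.44,0,0,0,0,0,0,0.44,0,0,0,0,0,0,0.44]

```text
time: 8.97
tool_pos: [0.5146, 0.2958, 0.071]
ee_rot: [-3.129, -0.524, 0.228]
wrist_force: [-5.0, -2.0, -4.1]
width: 0.042
finger_force: 23.4
```

>>> move_arm:
  motion: [0,0,0,0,0,0,0.43,0,0,0,0,0,0,0.42,0,0,0,0,0,0,0.42,0,0,0,0,0,0,0.42,0,0,0,0,0,0,0.42,0,0,0,0,0,0,0.42]

```text
time: 9.47
tool_pos: [0.5145, 0.2957, 0.0709]
ee_rot: [-3.129, -0.523, 0.228]
wrist_force: [-5.0, -1.8, -4.5]
width: 0.0407
finger_force: 30.1
```

```bash
python3 - <<'E'
from h import *
todo(TCP,RPY)
s=robot.snapshot('side');t=robot.snapshot('top')
b=cv2.resize(s[135:185,305:360],(396,360),interpolation=cv2.INTER_CUBIC)
c=cv2.resize(t[155:205,270:325],(396,360),interpolation=cv2.INTER_CUBIC)
cv2.imwrite('pics/p4.png',cv2.hconcat([b,c])[:,:,::-1])
E
```

```text
t 9.47 tcp [0.5145 0.2957 0.0709] rpy [-3.1286 -0.5235  0.2279] w 0.04073726005378674 F [-4.9529 -1.8011 -4.4758]
shift units (now frame) [ 0.0318 -0.0284 -0.0081] (target frame) [ 0.0325 -0.0277 -0.0081] turn units [-0.0005 -0.     -0.0278]
```

View pics/p4.png

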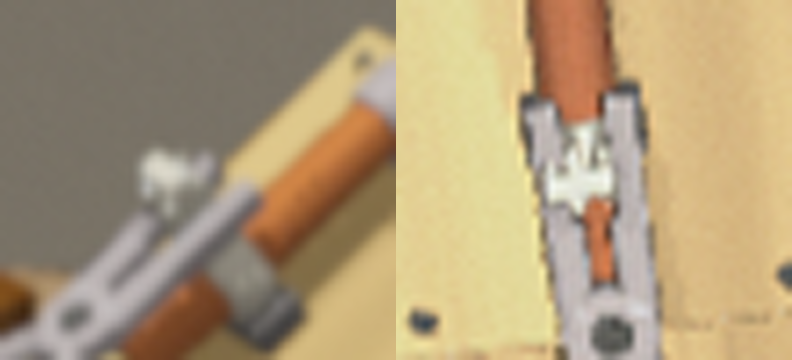

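>>> move_arm:
  motion: [0,0,0,0,0,0,0.5,0,0,0,0,0,0,0.58,0,0,0,0,0,0,0.65,0,0,0,0,0,0,0.69,0,0,0,0,0,0,0.69,0,0,0,0,0,0,0.69,0,0,0,0,0,0,0.69,0,0,0,0,0,0,0.69]

```text
time: 10.23
tool_pos: [0.5157, 0.2962, 0.0723]
ee_rot: [-3.128, -0.527, 0.228]
wrist_force: [-1.5, -0.6, -1.7]
width: 0.0649
finger_force: 11.1
```

>>> move_arm:
  motion: [0,0,0,-0.05,0,0,0.69,0,0,0,-0.08,0,0,0.69,0,0,0,-0.1,0,0,0.69,0,0,0,-0.1,0,0,0.69,0,0,0,-0.12,0,0,0.69,0,0,0,-0.12,0,0,0.69,0,0,0,0,0,-0.2,0.69,0,0,0,0,0,-0.28,0.69,0,0,0,0,0,-0.28,0.69,0,0,0,0,0,-0.28,0.69,0,0,0,0,0,-0.28,0.69,0,0,0,0,0,-0.08,0.69]

```text
time: 11.23
tool_pos: [0.3992, 0.268, 0.1689]
ee_rot: [-3.125, -0.533, 0.227]
wrist_force: [0.6, 0.4, -1.5]
width: 0.0649
finger_force: 11.1
```

```bash
python3 - <<'E'
from h import *
todo(np.array([.5164,.0593,.2]),[np.pi,0,-.02])
s=robot.snapshot('side');t=robot.snapshot('top');w=robot.snapshot('wrist');t0=cv2.imread('pics/top0.png')[:,:,::-1];s0=cv2.imread('pics/side0.png')[:,:,::-1]
r=lambda i,x,y,w_,h_,W,H:cv2.resize(i[y:y+h_,x:x+w_],(W,H),interpolation=cv2.INTER_CUBIC)
row1=cv2.hconcat([r(k,315,140,40,50,200,250) for k in(s0,s)]+[r(k,280,155,32,40,200,250) for k in(t0,t)])
row2=cv2.hconcat([r(w,220,0,180,160,394,350),r(w,130,130,360,220,406,350)])
cv2.imwrite('pics/p5.png',cv2.vconcat([row1,row2])[:,:,::-1]);cv2.imwrite('pics/w5.png',w[:,:,::-1])
E
```

```text
t 11.23 tcp [0.3992 0.268  0.1689] rpy [-3.125  -0.5333  0.2274] w 0.06485304889156929 F [ 0.631   0.4247 -1.4686]
shift units (now frame) [0.7365 2.2986 0.035 ] (target frame) [ 1.2136  2.0633 -0.3115] turn units [-0.1045 -0.673   0.3131]
```

View pics/p5.png

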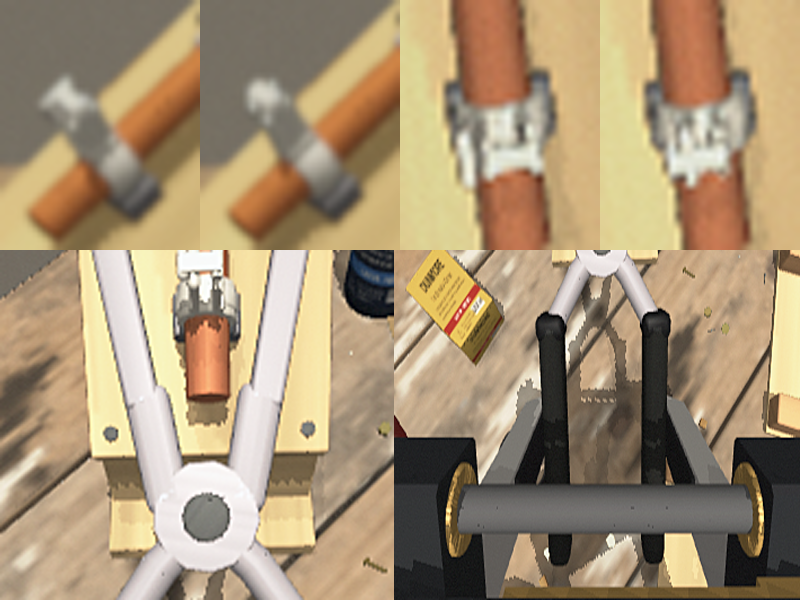

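The before/after crops show the clip's raised lugs clearly narrower after release, with the left lug pulled in, so the latch holds. The pliers are still straight in the grip. Going back to the cradle.

>>> move_arm:
  motion: [0,0,0,0,0.287,0,0.69,0,0,0,0,0.287,0,0.69,0,0,0,0.1,0.287,0,0.69,0,0,0,0.13,0.287,0,0.69,0,0,0,0.13,0.287,0,0.69,0,0,0,0.13,0.287,0,0.69,0,0,0,0.13,0.287,0,0.69,0,0,0,0.11,0.287,0,0.69,-0.0174,-0.112,0.0522,0,0,0,0.69,-0.0174,-0.112,0.0522,0,0,0,0.69,-0.0174,-0.112,0.0522,0,0,0,0.69,-0.0174,-0.112,0.0522,0,0,0,0.69]

```text
time: 12.38
tool_pos: [0.514, 0.0572, 0.1956]
ee_rot: [-3.126, -0.163, 0.056]
wrist_force: [-0.2, -1.0, -1.9]
width: 0.0651
finger_force: 11.1
```

>>> move_arm:
  motion: [-0.0174,-0.112,0.0522,0,0,0,0.69,-0.0174,-0.112,0.0522,0,0,0,0.69,0,0,0,0,0,0,0.69,0,0,0,0,0,0,0.69,0,0,0,0,0,0,0.69]

```text
time: 12.8
tool_pos: [0.5137, 0.058, 0.1964]
ee_rot: [3.138, 0.008, -0.021]
wrist_force: [-0.2, 0.1, -1.2]
width: 0.065
finger_force: 11.1
```

```bash
python3 - <<'E'
from h import *
todo(np.array([.5164,.0593,.0223]),[np.pi,0,-.02])
E
```

```text
t 12.8 tcp [0.5137 0.058  0.1964] rpy [ 3.1375  0.0076 -0.0207] w 0.06497365113398058 F [-0.2312  0.1091 -1.2059]
shift units (now frame) [ 0.0404 -0.0201  1.7405] (target frame) [ 0.0272 -0.0131  1.7408] turn units [ 0.0052  0.0097 -0.0009]
```

>>> move_arm:
  motion: [0.005,0.0097,0,0.03,-0.015,0.2,0.69,0,0,0,0,0,0.3,0.69,0,0,0,0,0,0.3,0.69,0,0,0,0,0,0.3,0.69,0,0,0,0,0,0.25,0.69,0,0,0,0,0,0.15,0.69,0,0,0,0,0,0.1,0.69,0,0,0,0,0,0.06,0.69,0,0,0,0,0,0.03,0.69,0,0,0,0,0,0,0.69,0,0,0,0,0,0,0.69]

```text
time: 13.72
tool_pos: [0.5185, 0.0596, 0.0308]
ee_rot: [3.142, -0.005, -0.021]
wrist_force: [0.0, 0.7, -1.5]
width: 0.0652
finger_force: 11.1
```

>>> move_arm:
  motion: [0,0,0,0,0,0.03,0.69,0,0,0,0,0,0.03,0.69,0,0,0,0,0,0.02,0.69,0,0,0,0,0,0,0.69,0,0,0,0,0,0,0.69]

```text
time: 14.13
tool_pos: [0.5181, 0.0596, 0.0222]
ee_rot: [3.141, -0.003, -0.021]
wrist_force: [-0.5, -1.0, 2.4]
width: 0.0654
finger_force: 11.1
```

Contact with the bars is felt (the z force changed from -1.5 to +2.4 N). I'll open slowly, then rise.

>>> move_arm:
  motion: [0,0,0,0,0,0,0.73,0,0,0,0,0,0,0.78,0,0,0,0,0,0,0.88,0,0,0,0,0,0,1,0,0,0,0,0,0,1,0,0,0,0,0,0,1,0,0,0,0,0,0,1,0,0,0,0,0,0,1]

```text
time: 14.8
tool_pos: [0.5175, 0.0596, 0.0213]
ee_rot: [3.141, -0.002, -0.021]
wrist_force: [-0.1, 0.8, 0.6]
width: 0.0942
finger_force: 0.0
```

>>> move_arm:
  motion: [0,0,0,0,0,-0.05,1,0,0,0,0,0,-0.15,1,0,0,0,0,0,-0.25,1,0,0,0,0,0,-0.3,1,0,0,0,0,0,-0.3,1,0,0,0,0,0,-0.3,1,0,0,0,0,0,-0.3,1,0,0,0,0,0,0,1,0,0,0,0,0,0,1,0,0,0,0,0,0,1]

```text
time: 15.63
tool_pos: [0.5168, 0.0596, 0.1859]
ee_rot: [3.141, -0.001, -0.021]
wrist_force: [0.8, 0.2, 0.5]
width: 0.094
finger_force: 0.0
```

```bash
python3 - <<'E'
from h import *
todo(np.array([.5164,.0593,.2]),[np.pi,0,-.02])
s=robot.snapshot('side');t=robot.snapshot('top')
def match(i,i0,x,y,w,h):
    tm=i0[y:y+h,x:x+w];a=i[y-15:y+h+15,x-15:x+w+15];r=cv2.matchTemplate(a,tm,cv2.TM_CCOEFF_NORMED);_,m,_,l=cv2.minMaxLoc(r);return round(m,3),l[0]-15,l[1]-15
t0=cv2.imread('pics/top0.png')[:,:,::-1];s0=cv2.imread('pics/side0.png')[:,:,::-1]
print('top jaws/rivet',match(t,t0,404,182,36,50));print('side pliers rivet',match(s,s0,350,262,62,42));print('side handle ends',match(s,s0,297,268,50,50))
for n,b in dict(box=(200,222,50,46),tape=(255,282,36,38),bottle=(392,132,28,32)).items():print(n,match(t,t0,*b))
print('clip side now vs before',match(s,s0,322,150,30,40))
cv2.imwrite('pics/end_top.png',t[:,:,::-1]);cv2.imwrite('pics/end_side.png',s[:,:,::-1])
E
```

```text
t 15.63 tcp [0.5168 0.0596 0.1859] rpy [ 3.1414 -0.0014 -0.0212] w 0.09401232074178062 F [0.7525 0.2196 0.4766]
shift units (now frame) [-0.0042  0.0034 -0.1407] (target frame) [-0.0044  0.0033 -0.1407] turn units [ 0.0002 -0.0018 -0.0015]
top jaws/rivet (0.335, 3, -10)
side pliers rivet (0.834, 1, 0)
side handle ends (0.896, 1, 1)
box (0.997, 0, 0)
tape (0.998, 0, 0)
bottle (0.998, 0, 0)
clip side now vs before (0.29, -7, 4)
```

The pliers match their first position within 1 px in the side view, and the bottle, tape and box have not moved. The arm hides the pliers in the top view. Handing in.

```bash
python3 -c "
from bench import robot
print(robot.close_job())"
```

```text
the job is handed in; nothing more can be done
None
```

The job is handed in after about 16 s of robot time. After release the crops showed the clip's lugs still held together; the pliers are back on the cradle within 1 px of their first place in the side view, and the bottle, tape and box have not moved. No verdict came back.

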